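Put the gauge block away in its sliding-cover case

ROBOT

A 6-joint arm with a two-finger parallel gripper is mounted at the origin on a cart in front of the work surface, level with it; the furniture and walls round the work are solid. World frame = base frame: x ahead of the robot, y to its left, z up, the work surface at z = 0. Lengths are in m, angles in rad, forces in N, time in s.
With the tool pointing down it reaches from about 0.325 to 0.85 m from the base axis. Payload 15.5 kg.
Tool frame: the origin (TCP) lies at the very end of the fingers, on their centre line; the grasp point (between the pads) lies robot.tcp_to_grasp behind it (robot.tcp_to_grasp is the distance from the TCP to the grasp point, in m); z points along the fingers, y is the line along which they close (so a half turn about z gives the same grasp; the last joint's range is limited). The gripper opens to 91 mm and grips with 3 to 60 N. Pads are 32 mm wide; open, the fingers measure 118 mm over their backs; the gripper's body (76 mm by 178 mm) begins 60 mm behind the grasp point.
Start: joints at [1.107, 0.494, 1.345, -0, 1.302, -0.096], TCP at [0.225, 0.583, 0.191] pointing down, gripper open.
Joint ranges: [-2.91, 2.91], [-0.82, 2.16], [0.22, 2.67], [-1.22, 4.37], [0.12, 2.79], [-3.08, 3.08]. Speed limits (rad/s): [1.89, 1.89, 2.57, 3.01, 3.01, 3.01].

INTERFACE

Orientations are given as a rotation vector (axis times angle).
In Python, from cell import robot, vision, sign_off gives the robot as it stands. The module is installed in compiled form; this text tells all that it offers.
- The arm moves only by the tool arm_command, never from a script. Its argument "targets" is a list of rows, each an object of numbers: "wx", "wy", "wz": the turn, a rotation vector about the world's x, y, z in rad; "tx", "ty", "tz": the shift along the world's x, y, z in m; "jaw": the closure, from 0 (fully open) to 1 (shut). A call has 1 to 12 rows; each row shifts and turns the commanded pose from where the row before left it; what a row does not reach is not made up. A row lasts 1/8 s, in which the tool goes at most 62.5 mm and 10.7 degrees, less where a joint would pass 70% of its speed; a pose out of reach is approached as far as the arm can. A call is refused whole if a number of a shift passes 0.0625 or a number of a turn 0.188, either way. A call with a gripper value outside its range is refused whole. The fingers move at their own pace and stop on an object; "force" is the grip in N (left out, the last holds). Time passes only in rows, so rows that do not move let the fingers close. It gives the time, the measured TCP pose, the force, the opening and the grip force at its end, in the units of the state.
- robot.read_state(): the state, without advancing time (a new reading comes with each control period).
- vision.read_camera(name): name is "scene" or "top" or "wrist"; returns the picture (420x560x3 uint8, red, green, blue); there is no depth.
- vision.camera_params(name): a dict with "K" (3x3 intrinsics, pixels), "R" (3x3) and "t" (3): a world point X has camera coordinates R X + t. Camera axes: x right, y down, z forward; pixel columns grow to the right and rows downward; lengths in m; the calibration is good to about 2 mm. A picture is of the moment at which its call begins: read the wrist's pose just before it. camera_params takes no time and is no camera call; for the wrist camera it gives the pose at the moment of the call.
- sign_off(): hands the job in; it is judged then, once.
Trained networks look in the newest picture that a camera, given by its name, has taken for a name from the list of things; names that differ only in an ending like _2 or _b are one class to them, and where a whole thing is asked for, a point or a joint stands for the part that bears it (a point fixed in the world has none). Each returns a list of dicts, best first, with "score" (0 to 1); they miss things now and then, are a little off and sometimes report something else, mostly with a low value. They report only what shows in the picture. A call takes as long as a camera call.
- vision.boxes_of(camera, target): "point" ([x, y, z] in m, in world coordinates, good to about 4 mm: the middle of the surface that is visible of it).
- vision.spot_point(camera, target): "point" ([x, y, z] in m, in world coordinates, good to about 4 mm: a listed point, or the origin of a listed thing).
The state is a dict: "clock": time; "joints": joint angles; "joint_velocities": joint speeds; "effort": joint torques, N m; "eef_pos": TCP position; "eef_rot": TCP orientation; "ft_force": force on the tool from outside, world axes, zero at the start; "moment": the same for the moment, N m; "opening": finger opening in m; "gripper_force": force on a finger pad.
Only numpy, scipy, OpenCV 4.12 (cv2) and the standard library are available. Lean on these libraries where they do the work, as an engineer would, in place of code of your own. Each camera call takes 0.05 s, during which the arm holds its last target. There are 200 camera calls.

TASK

Put the long steel gauge block back in its wooden case: draw the brass bolt on the cover, slide the cover all the way back, lay the block flat in the empty lined pocket, then slide the cover fully shut over it. The bolt only locks the case for carrying, so you may leave it drawn; leave the other things on the bench where they are.

Things in the scene. Friction and masses are not known exactly. Their poses are not given: they have to be found in the camera images.
- gauge_case: Wooden gauge case fixed on the bench, 148 (its x) x 236 (its y) x 48 mm high, turned about z by up to 0.25 rad. Origin: centre of its underside. The cover runs in grooves in the two long sides and slides out over the low end at the case's +y (left). Inside: 122 mm between the long walls; a blue lined insert has the block's pocket in the -y half and three pin gauges near the middle.
- pocket (a point): Centre of the floor of the block's empty pocket (grey), at (0, -58, 9) mm in the case; axes as the case. Pocket 42 (x) x 84 (y) mm, 10 mm deep (insert top 19 mm over the bench). The block lies in it flat, length along y, its top then 3 mm below the cover. Finger notches, 40 mm in y, run from both long sides of the pocket to the case walls, as deep as the pocket: 46 mm beside the block each side.
- cover (a joint): How far the cover is slid back toward the case's +y: 0 = fully shut, 0.118 m = fully back, when the whole pocket is uncovered. Wooden plate, top 42 mm above the bench (side rails 48 mm). About 2 N of friction; stays where it is left; cannot lift out. With the bolt in its keeper it moves only about 2 mm.
- cover_grip (a point): Top middle of the dark wooden grip bar across the cover: 60 mm long (case's x), 12 mm thick (case's y, the sliding direction), standing 19 mm over the cover, its top 61 mm above the bench. At (0, -60) mm in the case when shut; moves with the cover. Room for fingers on both sides of it.
- bolt (a joint): How far the brass bolt on the cover is drawn, toward the case's +x (away from the robot): 0 = shot, its nose in the brass keeper on the near rail; 0.018 m = fully drawn; clear of the keeper from 0.010. About 1 N of friction; stays where it is left.
- bolt_knob (a point): Top middle of the bolt's upright round brass knob, 10 mm thick, top 77 mm above the bench, straight from 63 to 76 mm; at (-34, 20) mm in the case when bolt and cover are shut; moves with both. The rod lies along the case's x, its guides (16 mm wide) rise to 60 mm, 20 mm from the knob on the near side and 38 mm on the far side; the keeper rises to 65 mm, 34 mm from the knob on the near side.
- steel_block: Ground steel gauge block, grey, 30 (its x) x 72 (its y) x 24 mm high, about 0.4 kg, loose and lying flat on the bench to the right of the case. Origin: centre of its underside. Grasp it across the 30 mm.
- loupe: Bystander: black loupe, 41 mm wide, 31 mm high, standing left of the case. Origin under its middle. Beyond it, from y = 0.45 m, stands a large measuring machine: swing clear of it.
- dial_caliper: Bystander: dial caliper, 74 x 235 x 23 mm, lying behind and to the right of the case. Origin under its middle.
- eraser: Bystander: blue and white eraser, 21 x 46 x 12 mm, lying left of the case near the bench's front edge. Origin under its middle.

How it is judged:
By the outcome, as a careful person would: the job done as asked, in the order asked, and still so for the second after the job is handed in, with the robot touching nothing.
It also fails if it takes over 72 s, if anything falls off the work surface, if the arm or the gripper's body presses on something with over 40 N, if the wrist force passes 120 N, or if a joint passes its speed limit or range.

## Working session

There is one attempt and no reset: what is moved stays moved. The work goes in short steps, Python scripts to look and compute and a tool call to move; the robot and the scene stay as the last step left them, time stands still between calls to the robot, and variables do not carry over. Pictures are saved under pics/ and viewed, at most 10 in all, crops included, and the job is handed in when it is done.

Besides the shell and the picture viewer there is one more tool, called after "Emit:" as a command line: name --argument value ..., lists and objects as JSON in quotes. arm_command: Moves the arm, as the interface text tells. Its arguments: {"type":"object","properties":{"targets":{"type":"array"},"force":{"type":"number"}},"required":["targets"]}

```bash
mkdir -p pics; python3 - <<'E'
from cell import robot, vision
import cv2, numpy as np
s=robot.read_state(); print({k:np.round(v,4).tolist() for k,v in s.items()}, robot.tcp_to_grasp)
ims=[]
for c in ["top","scene"]:
    im=vision.read_camera(c); cv2.imwrite(f"pics/{c}0.png",im[:,:,::-1])
    for t in ["gauge_case","pocket","cover_grip","bolt_knob","steel_block","loupe","dial_caliper"]:
        r=vision.spot_point(c,t); print(c,t,[(np.round(d["point"],4).tolist(),round(d["score"],2)) for d in r[:2]])
E
```

```text
{'clock': 0.0, 'joints': [1.1065, 0.4942, 1.3461, 0.0, 1.3025, -0.0955], 'joint_velocities': [-0.0005, -0.0019, 0.0003, 0.0011, -0.0013, 0.001], 'effort': [-0.0002, -87.8804, -38.1864, 0.0705, 0.0532, -0.0], 'eef_pos': [0.2251, 0.5826, 0.1906], 'eef_rot': [-0.576, -3.088, 0.0018], 'ft_force': [0.0998, -0.1927, 0.3236], 'moment': [-0.0124, -0.0105, -0.0448], 'gripper_force': 0.0, 'opening': 0.0909} 0.0188
top gauge_case [([0.5088, -0.0137, 0.0003], 0.83)]
top pocket [([0.5176, -0.0735, 0.0611], 0.16)]
top cover_grip [([0.5187, -0.075, 0.0604], 0.62)]
top bolt_knob [([0.4709, 0.0024, 0.0737], 0.41)]
top steel_block [([0.5319, -0.2968, 0.0008], 0.63)]
top loupe [([0.5792, 0.3901, 0.0034], 0.73)]
top dial_caliper [([0.6866, -0.1561, 0.0], 0.8)]
scene gauge_case []
scene pocket []
scene cover_grip []
scene bolt_knob []
scene steel_block []
scene loupe [([0.5805, 0.3916, 0.0017], 0.4)]
scene dial_caliper [([0.679, -0.1554, -0.0003], 0.76)]
```

View pics/top0.png

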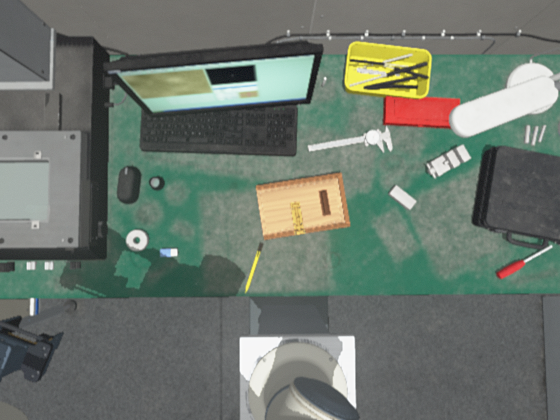

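View pics/scene0.png

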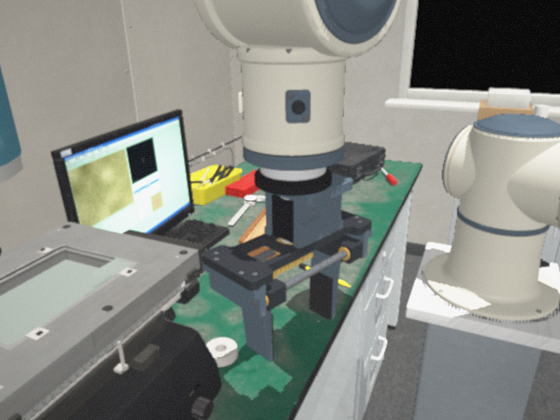

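The top view shows the case around pixel (303,206), turned about +0.14 rad. The grip bar is at (324,203), the bolt at (297,218) and the block at (402,197). I'll move over the case for a close look.

Emit:
arm_command --targets '[{"ty":-0.05,"tz":0.01,"wz":0.05},{"ty":-0.05,"tz":0.01,"wz":0.05},{"ty":-0.05,"tz":0.01,"wz":0.05},{"ty":-0.05,"tz":0.01,"wz":0.05},{"ty":-0.05,"tz":0.01,"wz":0.05},{"tx":0.04,"ty":-0.045,"wz":0.05},{"tx":0.04,"ty":-0.045,"wz":0.05},{"tx":0.04,"ty":-0.045,"wz":0.05},{"tx":0.04,"ty":-0.045,"wz":0.05},{"tx":0.04,"ty":-0.045,"wz":0.05},{"tx":0.04,"ty":-0.045,"wz":0.01},{"tx":0.02,"ty":-0.045}]'

```text
$.targets[0]: bad value
```

```bash
cat > h.py <<'E'
from cell import robot, vision
import cv2, numpy as np
from scipy.spatial.transform import Rotation as Ro
def st():
    s=robot.read_state(); R=Ro.from_rotvec(s["eef_rot"]).as_matrix()
    print("t",round(s["clock"],2),"pos",np.round(s["eef_pos"],4),"yaw_y",round(np.arctan2(R[1,1],R[0,1]),4),"z",np.round(R[:,2],3),"F",np.round(s["ft_force"],1),"open",round(s["opening"],4),"gf",round(s["gripper_force"],1),"j",np.round(s["joints"],2))
    return s
def ray(c,px,z,p=None):
    p=p or vision.camera_params(c); K,R,t=map(np.array,(p["K"],p["R"],p["t"]))
    d=R.T@np.linalg.inv(K)@np.c_[np.array(px,float).reshape(-1,2),np.ones(len(np.array(px).reshape(-1,2)))].T
    o=-R.T@t; z=np.broadcast_to(z,d.shape[1]); return (o[:,None]+d*((z-o[2])/d[2])).T
def proj(c,X,p=None):
    p=p or vision.camera_params(c); Y=np.array(p["R"])@np.array(X).T+np.array(p["t"])[:,None]; u=np.array(p["K"])@Y; return (u[:2]/u[2]).T
def look(name,c="wrist",targets=()):
    p=vision.camera_params(c); im=vision.read_camera(c); cv2.imwrite(f"pics/{name}.png",im[:,:,::-1])
    for t in targets:
        print(t,[(np.round(d["point"],4).tolist(),round(d["score"],2)) for d in vision.spot_point(c,t)[:2]])
    return im,p
E
python3 - <<'E'
from h import *
st(); look("w1",targets=["gauge_case","cover_grip","bolt_knob","steel_block"])
E
```

```text
t 0.8 pos [0.2253 0.583  0.1912] yaw_y 1.202 z [-0.  0. -1.] F [-0.6 -0.3  0.8] open 0.0916 gf 0.0 j [ 1.11  0.49  1.35  0.    1.3  -0.1 ]
gauge_case []
cover_grip []
bolt_knob []
steel_block []
```

View pics/w1.png

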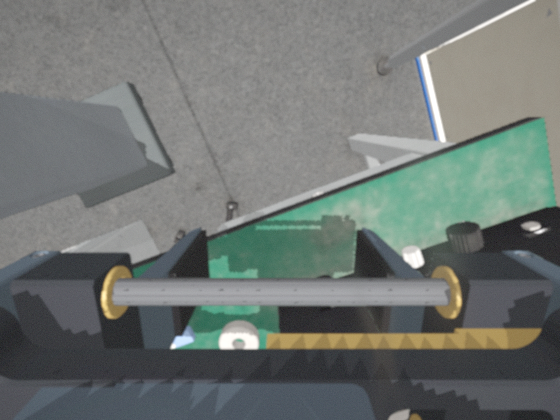

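The wrist picture is from the starting pose, because the call was refused. The loupe shows at (238,335) under the fingers. I'll resend with every key in each row.

Emit:
arm_command --targets '[{"wx":0,"wy":0,"wz":0.05,"tx":0,"ty":-0.05,"tz":0.01,"jaw":0},{"wx":0,"wy":0,"wz":0.05,"tx":0,"ty":-0.05,"tz":0.01,"jaw":0},{"wx":0,"wy":0,"wz":0.05,"tx":0,"ty":-0.05,"tz":0.01,"jaw":0},{"wx":0,"wy":0,"wz":0.05,"tx":0,"ty":-0.05,"tz":0.01,"jaw":0},{"wx":0,"wy":0,"wz":0.05,"tx":0,"ty":-0.05,"tz":0.01,"jaw":0},{"wx":0,"wy":0,"wz":0.05,"tx":0.04,"ty":-0.045,"tz":0,"jaw":0},{"wx":0,"wy":0,"wz":0.05,"tx":0.04,"ty":-0.045,"tz":0,"jaw":0},{"wx":0,"wy":0,"wz":0.05,"tx":0.04,"ty":-0.045,"tz":0,"jaw":0},{"wx":0,"wy":0,"wz":0.05,"tx":0.04,"ty":-0.045,"tz":0,"jaw":0},{"wx":0,"wy":0,"wz":0.05,"tx":0.04,"ty":-0.045,"tz":0,"jaw":0},{"wx":0,"wy":0,"wz":0.01,"tx":0.04,"ty":-0.045,"tz":0,"jaw":0},{"wx":0,"wy":0,"wz":0,"tx":0.02,"ty":-0.045,"tz":0,"jaw":0}]' --force 20

```text
clock: 2.55
eef_pos: [0.487, 0.016, 0.2412]
eef_rot: [-0.221, 3.133, -0.0]
ft_force: [0.4, -0.6, 0.3]
opening: 0.0909
gripper_force: 0.0
```

```bash
python3 - <<'E'
from h import *
st(); im,p=look("w2",targets=["gauge_case","cover_grip","bolt_knob","steel_block"])
R,t=np.array(p["R"]),np.array(p["t"]); print(np.round(-R.T@t,3),np.round(R,2).tolist())
E
```

```text
t 2.55 pos [0.487  0.016  0.2412] yaw_y 1.7117 z [ 0.001 -0.    -1.   ] F [ 0.4 -0.6  0.3] open 0.0909 gf 0.0 j [-0.09  0.25  1.6   0.    1.29 -1.8 ]
gauge_case [([0.5098, -0.0151, -0.0001], 0.92)]
cover_grip [([0.5125, -0.0777, 0.06], 0.63)]
bolt_knob [([0.4746, -0.008, 0.0775], 0.68)]
steel_block [([0.5302, -0.2979, 0.0016], 0.75)]
[0.41  0.005 0.435] [[-0.14, 0.99, 0.0], [0.95, 0.14, 0.27], [0.27, 0.04, -0.96]]
```

View pics/w2.png

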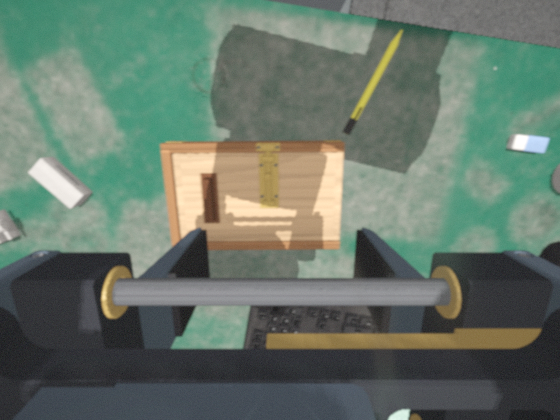

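The wrist view shows the case at columns 161–344 and rows 142–250, almost square to the image. The grip is at (210,198), the knob near (268,175) and the block at (59,182). I'll enlarge the case and the block to get corners.

```bash
python3 - <<'E'
import cv2,numpy as np
im=cv2.imread("pics/w2.png")
a=cv2.resize(im[130:260,150:350],None,fx=4,fy=4,interpolation=cv2.INTER_CUBIC)
cv2.imwrite("pics/c1.png",a)
b=cv2.resize(im[145:220,15:105],None,fx=6,fy=6,interpolation=cv2.INTER_CUBIC)
cv2.imwrite("pics/c2.png",b)
E
```

```text
(no output)
```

View pics/c1.png

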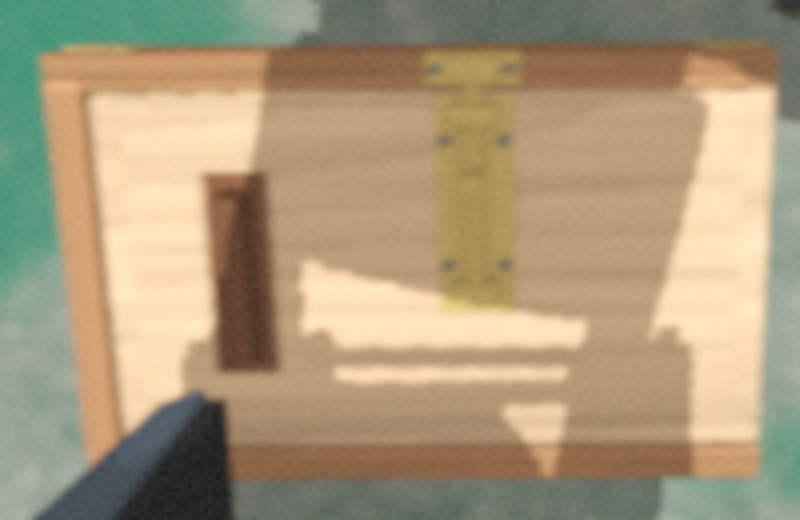

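View pics/c2.png

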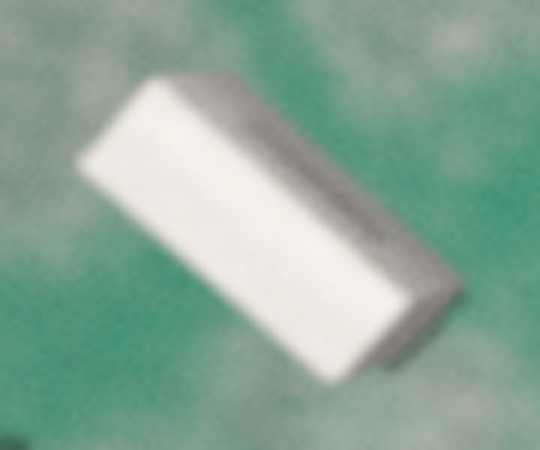

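```bash
python3 - <<'E'
from h import *
from scipy.optimize import least_squares
p=vision.camera_params("wrist"); st()
f=lambda d,s,o:(np.array(d,float)+.5)/s-.5+np.array(o)
def fit(px,M,x0):
    def r(q):
        c,s=np.cos(q[2]),np.sin(q[2]); W=np.c_[q[0]+c*M[:,0]-s*M[:,1],q[1]+s*M[:,0]+c*M[:,1],M[:,2]]
        return (proj("wrist",W,p)-px).ravel()
    o=least_squares(r,x0); print(np.round(o.x,4),np.round(o.fun,1)); return o.x
cp=f([(42,56),(778,50),(758,476),(90,480),(205,174),(266,173),],4,(150,130))
M=np.array([(-74,-118,48),(-74,118,48),(74,118,48),(74,-118,48),(-30,-66,61),(-30,-54,61)])/1e3
q=fit(cp[:4],M[:4],[.51,-.015,.14]); q=fit(cp,M,q)
fit(f([(155,77),(80,162),(330,382),(412,300)],6,(15,145)),np.array([(-15,-36,24),(15,-36,24),(15,36,24),(-15,36,24)])/1e3,[.53,-.297,-.6])
c,s=np.cos(q[2]),np.sin(q[2])
for n,x,y in [("knob",-.034,.02),("grip",0,-.06),("pocket",0,-.058),("knob open",-.016,.138)]: print(n,np.round([q[0]+c*x-s*y,q[1]+s*x+c*y],4))
print(proj("wrist",[[q[0]-c*.034-s*.02,q[1]-s*.034+c*.02,.077]],p))
E
```

```text
t 2.8 pos [0.4849 0.0182 0.2411] yaw_y 1.7114 z [-0.  0. -1.] F [ 0.6 -0.1 -0.3] open 0.091 gf 0.0 j [-0.09  0.24  1.6   0.    1.29 -1.8 ]
[ 0.5064 -0.0149  0.148 ] [-0.6 -0.6  0.5 -0.4  0.2  0.6 -0.1  0.8]
[ 0.5038 -0.0137  0.1383] [ 0.9 -3.4  2.4 -1.4  0.8 -0.2  0.2 -1.5  0.8  3.2 -5.   3.5]
[ 0.5293 -0.2946 -0.6899] [ 0.  -0.5 -0.2  0.1  0.5  0.3 -0.3  0.2]
knob [0.4674 0.0014]
grip [ 0.5121 -0.0731]
pocket [ 0.5118 -0.0711]
knob open [0.469  0.1208]
[[268.90389761 175.42545076]]
```

Emit:
arm_command --targets '[{"wx":0,"wy":0,"wz":0,"tx":-0.013,"ty":-0.02,"tz":-0.04,"jaw":0.4},{"wx":0,"wy":0,"wz":0,"tx":0,"ty":0,"tz":-0.04,"jaw":0.4},{"wx":0,"wy":0,"wz":0,"tx":0,"ty":0,"tz":-0.03,"jaw":0.4},{"wx":0,"wy":0,"wz":0,"tx":0,"ty":0,"tz":-0.01,"jaw":0.4},{"wx":0,"wy":0,"wz":0,"tx":0,"ty":0,"tz":0,"jaw":0.4},{"wx":0,"wy":0,"wz":0,"tx":0,"ty":0,"tz":0,"jaw":0.4}]'

```text
clock: 3.55
eef_pos: [0.473, -0.0018, 0.1223]
eef_rot: [-0.222, 3.132, -0.001]
ft_force: [0.5, -0.0, 0.8]
opening: 0.0547
gripper_force: 0.0
```

```bash
python3 - <<'E'
from h import *
s=st(); im,p=look("w3",targets=["gauge_case","cover_grip","bolt_knob"]); st()
a=im.copy()
x,y,th=.5085,-.017,.148; c,sn=np.cos(th),np.sin(th)
W=lambda X,Y,Z:[x+c*X-sn*Y,y+sn*X+c*Y,Z]
pts=[W(-.034,.02,.077),W(-.074,-.118,.048),W(-.074,.118,.048),W(-.03,-.066,.061),W(-.03,-.054,.061),s["eef_pos"]]
for u,v in proj("wrist",pts,p): cv2.circle(a,(int(round(u)),int(round(v))),2,(255,0,0),-1); print(round(u,1),round(v,1))
cv2.imwrite("pics/w3a.png",cv2.resize(a,(784,588),interpolation=cv2.INTER_CUBIC)[:,:,::-1])
E
```

```text
t 3.55 pos [ 0.473  -0.0018  0.1223] yaw_y 1.7125 z [ 0.002 -0.    -1.   ] F [ 0.5 -0.   0.8] open 0.0547 gf 0.0 j [-0.13  0.37  1.8   0.    0.97 -1.84]
gauge_case [([0.5126, -0.0144, 0.0007], 0.61), ([0.5343, -0.2997, 0.0013], 0.17)]
cover_grip [([0.5126, -0.0763, 0.0633], 0.86)]
bolt_knob [([0.4737, -0.0065, 0.078], 0.64)]
t 3.75 pos [ 0.4727 -0.002   0.1219] yaw_y 1.712 z [ 0.001 -0.    -1.   ] F [-0.4 -0.3  0.3] open 0.0546 gf 0.0 j [-0.13  0.37  1.8  -0.    0.97 -1.84]
280.1 219.8
127.4 168.7
388.4 167.1
185.0 219.1
198.2 219.0
280.3 241.3
```

View pics/w3a.png

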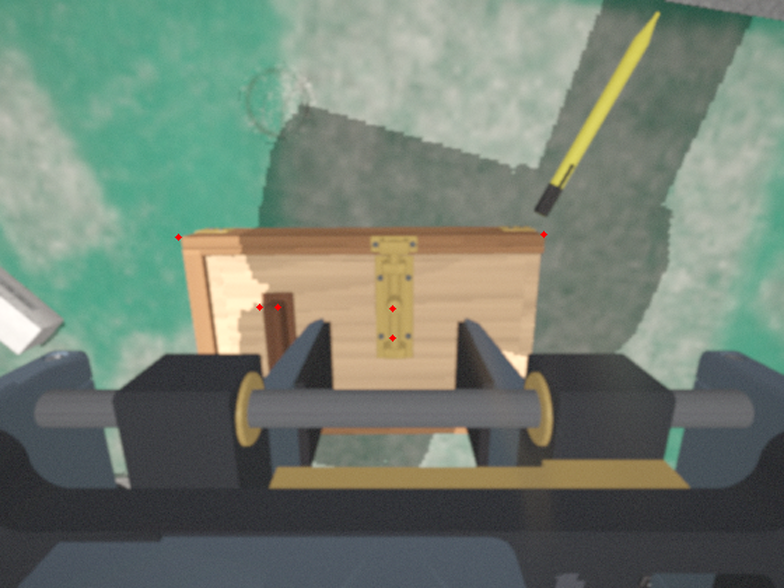

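The projected case model falls on the picture: case corners at (178,237) and (543,235), knob at (393,305). Descending onto the knob and gripping it.

Emit:
arm_command --targets '[{"wx":0,"wy":0,"wz":0,"tx":0,"ty":0,"tz":-0.025,"jaw":0.4},{"wx":0,"wy":0,"wz":0,"tx":0,"ty":0,"tz":-0.022,"jaw":0.4},{"wx":0,"wy":0,"wz":0,"tx":0,"ty":0,"tz":-0.011,"jaw":0.4},{"wx":0,"wy":0,"wz":0,"tx":0,"ty":0,"tz":0,"jaw":1},{"wx":0,"wy":0,"wz":0,"tx":0,"ty":0,"tz":0,"jaw":1},{"wx":0,"wy":0,"wz":0,"tx":0,"ty":0,"tz":0,"jaw":1},{"wx":0,"wy":0,"wz":0,"tx":0,"ty":0,"tz":0,"jaw":1},{"wx":0,"wy":0,"wz":0,"tx":0,"ty":0,"tz":0,"jaw":1}]' --force 20

```text
clock: 4.75
eef_pos: [0.4724, -0.0021, 0.0634]
eef_rot: [-0.222, 3.133, -0.0]
ft_force: [0.6, -0.6, 0.2]
opening: 0.0077
gripper_force: 0.0
```

Emit:
arm_command --targets '[{"wx":0,"wy":0,"wz":0,"tx":0,"ty":0,"tz":0,"jaw":1},{"wx":0,"wy":0,"wz":0,"tx":0,"ty":0,"tz":0,"jaw":1},{"wx":0,"wy":0,"wz":0,"tx":0,"ty":0,"tz":0,"jaw":1}]'

```text
clock: 5.12
eef_pos: [0.4723, -0.002, 0.0632]
eef_rot: [-0.222, 3.134, -0.0]
ft_force: [-0.4, -0.7, 0.7]
opening: 0.0005
gripper_force: 0.0
```

```bash
python3 - <<'E'
from h import *
s=st(); im,p=look("w4",targets=["bolt_knob"])
cv2.imwrite("pics/w4a.png",cv2.resize(im[140:300,160:400],None,fx=3.3,fy=3.3,interpolation=cv2.INTER_CUBIC)[:,:,::-1])
E
```

```text
t 5.12 pos [ 0.4723 -0.002   0.0632] yaw_y 1.712 z [ 0. -0. -1.] F [-0.4 -0.7  0.7] open 0.0005 gf 0.0 j [-0.13  0.47  1.86 -0.    0.81 -1.84]
bolt_knob [([0.4731, -0.0085, 0.0776], 0.84), ([0.5106, -0.0188, -0.001], 0.17)]
```

View pics/w4a.png

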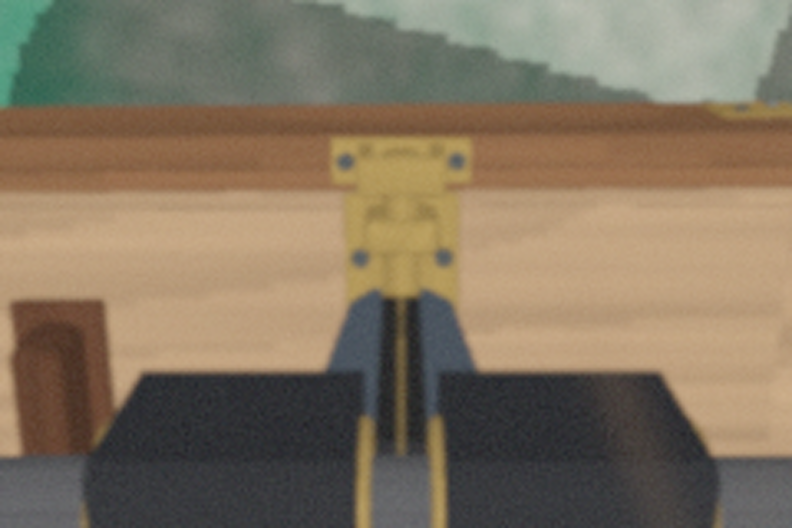

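The wrist picture shows the fingers shut with a thin brass line at (400,370) between them, so no knob is held. I'll check where the knob projects and look from another camera.

```bash
python3 - <<'E'
from h import *
s=st(); p=vision.camera_params("wrist")
x,y,th=.5085,-.017,.148; c,sn=np.cos(th),np.sin(th)
W=lambda X,Y,Z:[x+c*X-sn*Y,y+sn*X+c*Y,Z]
P={"knobtop":W(-.034,.02,.077),"knob63":W(-.034,.02,.063),"drawn":W(-.016,.02,.077),"keeper":W(-.068,.02,.065),"keeper inner edge rail":W(-.061,.02,.048),"guide":W(-.054,.02,.06),"tcp":s["eef_pos"],"spot":[.4731,-.0085,.0776],"tipfront":W(-.034-.016,.02,.0632)}
for k,v in P.items(): print(k,np.round((proj("wrist",[v],p)[0]-[160,140])*3.3))
for c_ in ["top","scene"]:
    im=vision.read_camera(c_); print(c_,vision.spot_point(c_,"bolt_knob")[:2]); cv2.imwrite(f"pics/{c_}1.png",im[:,:,::-1])
    print(np.round(proj(c_,list(P.values())),1).tolist()[0])
im=cv2.imread("pics/scene1.png"); u,v=map(int,proj("scene",[P["tcp"]])[0]); u0,v0=max(0,u-70),max(0,v-50)
a=cv2.resize(im[v0:v0+100,u0:u0+140],None,fx=4,fy=4,interpolation=cv2.INTER_CUBIC)
im=cv2.imread("pics/top1.png"); u,v=map(int,proj("top",[P["tcp"]])[0])
b=cv2.resize(im[v-35:v+35,u-70:u+70],(560,280),interpolation=cv2.INTER_CUBIC)
cv2.imwrite("pics/m1.png",cv2.resize(np.vstack([a,b[:200]]),(560,600)))
E
```

```text
t 5.22 pos [ 0.4723 -0.002   0.0632] yaw_y 1.712 z [-0.  0. -1.] F [-0.2 -0.1 -0.1] open 0.0007 gf 0.0 j [-0.13  0.47  1.86 -0.    0.81 -1.84]
knobtop [396. 358.]
knob63 [396. 332.]
drawn [397. 440.]
keeper [395. 178.]
keeper inner edge rail [396. 192.]
guide [396. 238.]
tcp [397. 334.]
spot [364. 361.]
tipfront [396. 260.]
top [{'point': [0.5326, -0.2994, -0.0003], 'score': 0.74}]
[297.7, 218.6]
scene [{'point': [0.473, -0.0014, 0.0766], 'score': 0.44}]
[290.9, 217.3]
```

View pics/m1.png

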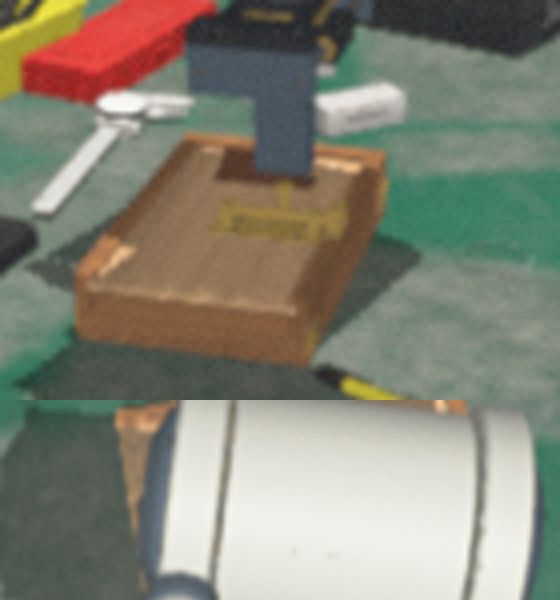

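The scene view shows the finger ends at (285,175), just above the knob at (284,190). Both views put the finger ends about 19 mm higher than the reported z. I'll open and go 16 mm lower, which is safe either way with the fingers beside the guides, then close again.

Emit:
arm_command --targets '[{"wx":0,"wy":0,"wz":0,"tx":0,"ty":0,"tz":0.003,"jaw":0.5},{"wx":0,"wy":0,"wz":0,"tx":0,"ty":0,"tz":0,"jaw":0.5},{"wx":0,"wy":0,"wz":0,"tx":0,"ty":0,"tz":0,"jaw":0.5},{"wx":0,"wy":0,"wz":0,"tx":0,"ty":0,"tz":0,"jaw":0.5},{"wx":0,"wy":0,"wz":0,"tx":0,"ty":0,"tz":0,"jaw":0.5},{"wx":0,"wy":0,"wz":0,"tx":0,"ty":0,"tz":-0.01,"jaw":0.5},{"wx":0,"wy":0,"wz":0,"tx":0,"ty":0,"tz":-0.009,"jaw":0.5},{"wx":0,"wy":0,"wz":0,"tx":0,"ty":0,"tz":0,"jaw":0.5}]' --force 20

```text
clock: 6.42
eef_pos: [0.4716, -0.0019, 0.0463]
eef_rot: [0.221, -3.132, -0.001]
ft_force: [-0.4, 0.3, 0.7]
opening: 0.0458
gripper_force: 0.0
```

Emit:
arm_command --targets '[{"wx":0,"wy":0,"wz":0,"tx":0,"ty":0,"tz":0,"jaw":1},{"wx":0,"wy":0,"wz":0,"tx":0,"ty":0,"tz":0,"jaw":1},{"wx":0,"wy":0,"wz":0,"tx":0,"ty":0,"tz":0,"jaw":1},{"wx":0,"wy":0,"wz":0,"tx":0,"ty":0,"tz":0,"jaw":1},{"wx":0,"wy":0,"wz":0,"tx":0,"ty":0,"tz":0,"jaw":1},{"wx":0,"wy":0,"wz":0,"tx":0,"ty":0,"tz":0,"jaw":1}]'

```text
clock: 7.18
eef_pos: [0.4723, -0.0019, 0.0473]
eef_rot: [-0.222, 3.134, 0.0]
ft_force: [-0.3, 3.2, 2.1]
opening: 0.0084
gripper_force: 20.0
```

Gripped (20 N). Drawing the bolt.

Emit:
arm_command --targets '[{"wx":0,"wy":0,"wz":0,"tx":0.0045,"ty":0.0007,"tz":0,"jaw":1},{"wx":0,"wy":0,"wz":0,"tx":0.0045,"ty":0.0007,"tz":0,"jaw":1},{"wx":0,"wy":0,"wz":0,"tx":0.0045,"ty":0.0007,"tz":0,"jaw":1},{"wx":0,"wy":0,"wz":0,"tx":0.004,"ty":0.0006,"tz":0,"jaw":1},{"wx":0,"wy":0,"wz":0,"tx":0,"ty":0,"tz":0,"jaw":1},{"wx":0,"wy":0,"wz":0,"tx":0,"ty":0,"tz":0,"jaw":1}]'

```text
clock: 7.92
eef_pos: [0.49, 0.0007, 0.0472]
eef_rot: [-0.222, 3.133, -0.0]
ft_force: [-1.2, 2.9, 2.3]
opening: 0.0084
gripper_force: 20.0
```

Emit:
arm_command --targets '[{"wx":0,"wy":0,"wz":0,"tx":-0.0015,"ty":0.01,"tz":0,"jaw":1},{"wx":0,"wy":0,"wz":0,"tx":-0.0021,"ty":0.014,"tz":0,"jaw":1},{"wx":0,"wy":0,"wz":0,"tx":-0.0021,"ty":0.014,"tz":0,"jaw":1},{"wx":0,"wy":0,"wz":0,"tx":-0.0021,"ty":0.014,"tz":0,"jaw":1},{"wx":0,"wy":0,"wz":0,"tx":-0.0021,"ty":0.014,"tz":0,"jaw":1},{"wx":0,"wy":0,"wz":0,"tx":-0.0021,"ty":0.014,"tz":0,"jaw":1},{"wx":0,"wy":0,"wz":0,"tx":-0.0021,"ty":0.014,"tz":0,"jaw":1},{"wx":0,"wy":0,"wz":0,"tx":-0.0021,"ty":0.014,"tz":0,"jaw":1},{"wx":0,"wy":0,"wz":0,"tx":-0.0014,"ty":0.009,"tz":0,"jaw":1},{"wx":0,"wy":0,"wz":0,"tx":0,"ty":0,"tz":0,"jaw":1},{"wx":0,"wy":0,"wz":0,"tx":0,"ty":0,"tz":0,"jaw":1}]'

```text
clock: 9.3
eef_pos: [0.4722, 0.1178, 0.0472]
eef_rot: [0.222, -3.134, 0.0]
ft_force: [2.1, -3.8, 2.2]
opening: 0.008
gripper_force: 20.0
```

Emit:
arm_command --targets '[{"wx":0,"wy":0,"wz":0,"tx":-0.0005,"ty":0.003,"tz":0,"jaw":1},{"wx":0,"wy":0,"wz":0,"tx":0,"ty":0,"tz":0,"jaw":1},{"wx":0,"wy":0,"wz":0,"tx":0,"ty":0,"tz":0,"jaw":1}]'

```text
clock: 9.68
eef_pos: [0.472, 0.1189, 0.0472]
eef_rot: [-0.223, 3.134, -0.004]
ft_force: [4.2, -25.9, 2.6]
opening: 0.0085
gripper_force: 20.0
```

Emit:
arm_command --targets '[{"wx":0,"wy":0,"wz":0,"tx":0,"ty":0,"tz":0,"jaw":0},{"wx":0,"wy":0,"wz":0,"tx":0,"ty":0,"tz":0,"jaw":0},{"wx":0,"wy":0,"wz":0,"tx":0,"ty":0,"tz":0,"jaw":0},{"wx":0,"wy":0,"wz":0,"tx":0,"ty":0,"tz":0.05,"jaw":0},{"wx":0,"wy":0,"wz":-0.18,"tx":0,"ty":0,"tz":0.05,"jaw":0},{"wx":0,"wy":0,"wz":-0.18,"tx":0.008,"ty":-0.045,"tz":0.02,"jaw":0},{"wx":0,"wy":0,"wz":-0.18,"tx":0.008,"ty":-0.045,"tz":0.02,"jaw":0},{"wx":0,"wy":0,"wz":-0.18,"tx":0.008,"ty":-0.045,"tz":0,"jaw":0},{"wx":0,"wy":0,"wz":-0.18,"tx":0.008,"ty":-0.045,"tz":0,"jaw":0},{"wx":0,"wy":0,"wz":-0.18,"tx":0.008,"ty":-0.045,"tz":0,"jaw":0},{"wx":0,"wy":0,"wz":-0.18,"tx":0.008,"ty":-0.045,"tz":0,"jaw":0},{"wx":0,"wy":0,"wz":-0.18,"tx":0.008,"ty":-0.045,"tz":0,"jaw":0}]'

```text
clock: 11.18
eef_pos: [0.5277, -0.1955, 0.1871]
eef_rot: [-1.907, -2.496, -0.0]
ft_force: [0.9, 0.3, -0.3]
opening: 0.0914
gripper_force: 0.0
```

```bash
python3 - <<'E'
from h import *
st(); 
for i in range(3): vision.read_camera("top")
st(); im,p=look("w5",targets=["pocket","gauge_case","cover_grip","bolt_knob","steel_block"])
look("t5","top",["pocket","gauge_case","cover_grip","bolt_knob","steel_block"])
np.savez("w5p",**{k:np.array(p[k]) for k in "KRt"})
R,t=np.array(p["R"]),np.array(p["t"]); print(np.round(-R.T@t,3),np.round(R,2).tolist())
print(proj("wrist",[[.531,-.297,.024],[.517,-.074,.009],[.499,.043,.061]],p))
E
```

```text
t 11.18 pos [ 0.5277 -0.1955  0.1871] yaw_y 0.2661 z [-0.     0.001 -1.   ] F [ 0.9  0.3 -0.3] open 0.0914 gf 0.0 j [-0.46  0.41  1.51  0.    1.22 -0.73]
t 11.32 pos [ 0.5278 -0.1958  0.1868] yaw_y 0.2691 z [-0.  0. -1.] F [-0.3  0.7  0.2] open 0.091 gf 0.0 j [-0.46  0.41  1.51  0.    1.22 -0.73]
pocket [([0.5171, -0.074, 0.0097], 0.55), ([0.6806, -0.151, 0.0005], 0.17)]
gauge_case [([0.5054, -0.0174, -0.0025], 0.76)]
cover_grip [([0.6817, -0.1507, -0.0013], 0.19)]
bolt_knob []
steel_block [([0.5322, -0.2967, -0.0002], 0.93)]
pocket [([0.5182, -0.0737, 0.0109], 0.7), ([0.5767, 0.3883, 0.0024], 0.65)]
gauge_case [([0.5096, -0.0126, -0.0005], 0.66), ([0.4738, 0.1219, 0.0731], 0.37)]
cover_grip [([0.4999, 0.0419, 0.0632], 0.98)]
bolt_knob [([0.4735, 0.1238, 0.0747], 0.51)]
steel_block []
[ 0.506 -0.121  0.381] [[0.96, 0.27, -0.0], [0.26, -0.93, 0.27], [0.07, -0.26, -0.96]]
[[263.88772053 264.18286364]
 [300.93564255  87.47942365]
 [322.52426626 -61.57517362]]
```

Cover is at its stop (26 N reaction) and the pocket is found where the case model puts it. Moving over the block, aligning and descending.

Emit:
arm_command --targets '[{"wx":0,"wy":0,"wz":-0.16,"tx":0.001,"ty":-0.02,"tz":0,"jaw":0},{"wx":0,"wy":0,"wz":-0.16,"tx":0.001,"ty":-0.02,"tz":0,"jaw":0},{"wx":0,"wy":0,"wz":-0.16,"tx":0.001,"ty":-0.02,"tz":-0.02,"jaw":0},{"wx":0,"wy":0,"wz":-0.16,"tx":0.001,"ty":-0.02,"tz":-0.02,"jaw":0},{"wx":0,"wy":0,"wz":-0.16,"tx":0,"ty":-0.021,"tz":-0.02,"jaw":0},{"wx":0,"wy":0,"wz":-0.16,"tx":0,"ty":0,"tz":-0.02,"jaw":0},{"wx":0,"wy":0,"wz":0,"tx":0,"ty":0,"tz":-0.02,"jaw":0},{"wx":0,"wy":0,"wz":0,"tx":0,"ty":0,"tz":0,"jaw":0}]'

```text
clock: 12.92
eef_pos: [0.5309, -0.2948, 0.086]
eef_rot: [-2.838, -1.341, 0.002]
ft_force: [0.7, 0.3, 1.2]
opening: 0.0911
gripper_force: 0.0
```

```bash
python3 - <<'E'
from h import *
s=st(); im,p=look("w6",targets=["steel_block"])
b=vision.boxes_of("wrist","steel_block"); print(b[:1])
a=im.copy()
th=-.69; c,sn=np.cos(th),np.sin(th)
for X,Y in [(-15,-36),(15,-36),(15,36),(-15,36)]:
    w=[.5313+(c*X-sn*Y)/1e3,-.2966+(sn*X+c*Y)/1e3,.024]; u,v=proj("wrist",[w],p)[0]; cv2.circle(a,(int(round(u)),int(round(v))),2,(255,0,0),-1)
u,v=proj("wrist",[s["eef_pos"]],p)[0]; cv2.circle(a,(int(u),int(v)),3,(0,255,0),-1)
cv2.imwrite("pics/w6a.png",cv2.resize(a,(784,588))[:,:,::-1])
E
```

```text
t 12.93 pos [ 0.5309 -0.2948  0.086 ] yaw_y -0.6878 z [-0.002  0.002 -1.   ] F [0.7 0.3 1.2] open 0.0911 gf 0.0 j [-0.61  0.59  1.5   0.    1.06  0.08]
steel_block [([0.5317, -0.2984, 0.0016], 0.69)]
[{'point': [0.6965, -0.2393, 0.009], 'score': 0.74}]
```

View pics/w6a.png

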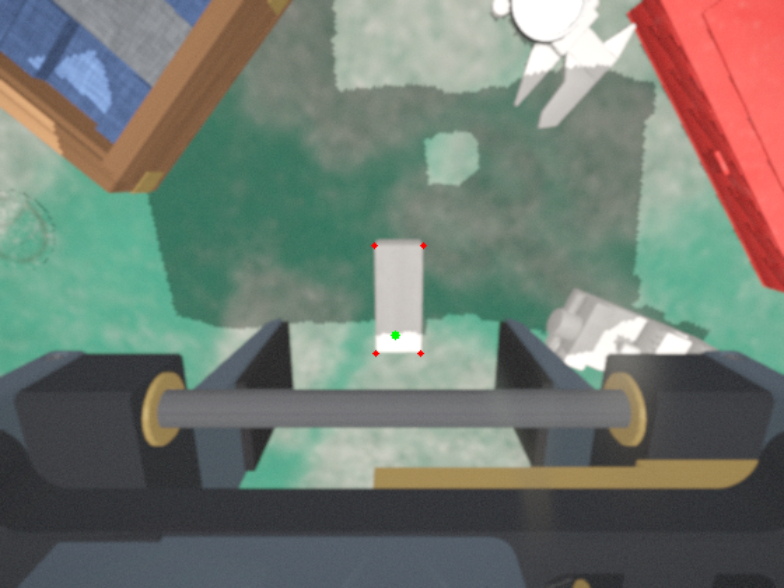

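The last picture shows the block's top corners at (375,245)–(421,353), right on the fitted model, with the fingers clear on both sides. Descending and gripping.

Emit:
arm_command --targets '[{"wx":0,"wy":0,"wz":0,"tx":0.0005,"ty":-0.002,"tz":-0.03,"jaw":0.3},{"wx":0,"wy":0,"wz":0,"tx":0,"ty":0,"tz":-0.03,"jaw":0.3},{"wx":0,"wy":0,"wz":0,"tx":0,"ty":0,"tz":-0.02,"jaw":0.3},{"wx":0,"wy":0,"wz":0,"tx":0,"ty":0,"tz":-0.01,"jaw":0.3},{"wx":0,"wy":0,"wz":0,"tx":0,"ty":0,"tz":-0.004,"jaw":0.3},{"wx":0,"wy":0,"wz":0,"tx":0,"ty":0,"tz":0,"jaw":0.3}]'

```text
clock: 13.82
eef_pos: [0.5326, -0.2975, -0.0062]
eef_rot: [2.84, 1.342, 0.001]
ft_force: [0.0, -0.3, 0.5]
opening: 0.0635
gripper_force: 0.0
```

Emit:
arm_command --targets '[{"wx":0,"wy":0,"wz":0,"tx":0,"ty":0,"tz":0,"jaw":1},{"wx":0,"wy":0,"wz":0,"tx":0,"ty":0,"tz":0,"jaw":1},{"wx":0,"wy":0,"wz":0,"tx":0,"ty":0,"tz":0,"jaw":1},{"wx":0,"wy":0,"wz":0,"tx":0,"ty":0,"tz":0,"jaw":1},{"wx":0,"wy":0,"wz":0,"tx":0,"ty":0,"tz":0,"jaw":1},{"wx":0,"wy":0,"wz":0,"tx":0,"ty":0,"tz":0,"jaw":1}]' --force 40

```text
clock: 14.58
eef_pos: [0.5323, -0.2973, -0.0067]
eef_rot: [2.84, 1.342, 0.0]
ft_force: [-0.4, 0.3, 4.3]
opening: 0.0298
gripper_force: 40.0
```

Block held, 29.8 mm opening. Lifting and carrying it to above the pocket.

Emit:
arm_command --targets '[{"wx":0,"wy":0,"wz":0,"tx":0,"ty":0,"tz":0.03,"jaw":1},{"wx":0,"wy":0,"wz":0,"tx":0,"ty":0,"tz":0.04,"jaw":1},{"wx":0,"wy":0,"wz":0,"tx":0,"ty":0,"tz":0.04,"jaw":1},{"wx":0,"wy":0,"wz":0.12,"tx":-0.0021,"ty":0.032,"tz":0,"jaw":1},{"wx":0,"wy":0,"wz":0.12,"tx":-0.0021,"ty":0.032,"tz":0,"jaw":1},{"wx":0,"wy":0,"wz":0.12,"tx":-0.0021,"ty":0.032,"tz":0,"jaw":1},{"wx":0,"wy":0,"wz":0.12,"tx":-0.0021,"ty":0.032,"tz":0,"jaw":1},{"wx":0,"wy":0,"wz":0.12,"tx":-0.0021,"ty":0.032,"tz":0,"jaw":1},{"wx":0,"wy":0,"wz":0.12,"tx":-0.0021,"ty":0.032,"tz":0,"jaw":1},{"wx":0,"wy":0,"wz":0.12,"tx":-0.0021,"ty":0.032,"tz":0,"jaw":1},{"wx":0,"wy":0,"wz":0,"tx":0,"ty":0,"tz":0,"jaw":1},{"wx":0,"wy":0,"wz":0,"tx":0,"ty":0,"tz":0,"jaw":1}]'

```text
clock: 16.08
eef_pos: [0.5175, -0.0736, 0.1031]
eef_rot: [-2.047, -2.383, 0.0]
ft_force: [0.5, -0.2, -3.9]
opening: 0.0294
gripper_force: 40.0
```

```bash
python3 - <<'E'
from h import *
for i in range(2): vision.read_camera("top")
st(); look("w7",targets=["steel_block","pocket","gauge_case"]); look("t7","top",["cover_grip"])
E
```

```text
t 16.18 pos [ 0.5176 -0.074   0.1031] yaw_y 0.1504 z [-0. -0. -1.] F [ 0.  -0.6 -3. ] open 0.0295 gf 40.0 j [-0.26  0.46  1.7  -0.    0.98 -0.41]
steel_block [([0.5175, -0.0712, 0.1107], 0.88)]
pocket []
gauge_case [([0.5126, -0.016, 0.0002], 0.74)]
cover_grip [([0.4985, 0.0446, 0.0628], 0.72)]
```

Emit:
arm_command --targets '[{"wx":0,"wy":0,"wz":0,"tx":-0.0001,"ty":-0.0002,"tz":-0.03,"jaw":1},{"wx":0,"wy":0,"wz":0,"tx":0,"ty":0,"tz":-0.03,"jaw":1},{"wx":0,"wy":0,"wz":0,"tx":0,"ty":0,"tz":-0.016,"jaw":1},{"wx":0,"wy":0,"wz":0,"tx":0,"ty":0,"tz":-0.01,"jaw":1},{"wx":0,"wy":0,"wz":0,"tx":0,"ty":0,"tz":-0.006,"jaw":1},{"wx":0,"wy":0,"wz":0,"tx":0,"ty":0,"tz":-0.004,"jaw":1},{"wx":0,"wy":0,"wz":0,"tx":0,"ty":0,"tz":-0.003,"jaw":1},{"wx":0,"wy":0,"wz":0,"tx":0,"ty":0,"tz":0,"jaw":1},{"wx":0,"wy":0,"wz":0,"tx":0,"ty":0,"tz":0,"jaw":1}]'

```text
clock: 17.6
eef_pos: [0.5176, -0.0735, 0.0044]
eef_rot: [2.046, 2.384, 0.0]
ft_force: [-0.1, 0.5, -3.3]
opening: 0.0296
gripper_force: 40.0
```

The block is inside the pocket with no contact. Lowering the last bit, releasing and rising.

Emit:
arm_command --targets '[{"wx":0,"wy":0,"wz":0,"tx":0,"ty":0,"tz":-0.0015,"jaw":1},{"wx":0,"wy":0,"wz":0,"tx":0,"ty":0,"tz":0,"jaw":1},{"wx":0,"wy":0,"wz":0,"tx":0,"ty":0,"tz":0,"jaw":0.4},{"wx":0,"wy":0,"wz":0,"tx":0,"ty":0,"tz":0,"jaw":0.4},{"wx":0,"wy":0,"wz":0,"tx":0,"ty":0,"tz":0,"jaw":0.4},{"wx":0,"wy":0,"wz":0,"tx":0,"ty":0,"tz":0,"jaw":0.4},{"wx":0,"wy":0,"wz":0,"tx":0,"ty":0,"tz":0.03,"jaw":0.4},{"wx":0,"wy":0,"wz":0,"tx":0,"ty":0,"tz":0.05,"jaw":0.4},{"wx":0,"wy":0,"wz":0,"tx":0,"ty":0,"tz":0.04,"jaw":0.4},{"wx":0,"wy":0,"wz":0,"tx":0,"ty":0,"tz":0,"jaw":0.4}]'

```text
clock: 18.85
eef_pos: [0.5191, -0.0739, 0.1255]
eef_rot: [2.043, 2.38, 0.004]
ft_force: [0.0, 0.5, -1.2]
opening: 0.0546
gripper_force: 0.0
```

```bash
python3 - <<'E'
from h import *
st(); look("w8",targets=["steel_block","pocket","gauge_case","cover_grip"]); look("t8","top",["cover_grip","steel_block"])
E
```

```text
t 18.85 pos [ 0.5191 -0.0739  0.1255] yaw_y 0.1521 z [ 0.005 -0.001 -1.   ] F [ 0.   0.5 -1.2] open 0.0546 gf 0.0 j [-0.26  0.43  1.68 -0.    1.03 -0.41]
steel_block [([0.515, -0.0734, 0.01], 0.74)]
pocket []
gauge_case [([0.5046, -0.013, -0.0042], 0.63), ([0.4972, 0.0407, 0.0621], 0.55)]
cover_grip [([0.4941, 0.037, 0.0635], 0.74)]
cover_grip [([0.5022, 0.0397, 0.0594], 0.57)]
steel_block []
```

Block reads flat at pocket floor height. Going to the grip bar.

Emit:
arm_command --targets '[{"wx":0,"wy":0,"wz":0.174,"tx":-0.002,"ty":0.0127,"tz":0,"jaw":0.4},{"wx":0,"wy":0,"wz":0.174,"tx":-0.002,"ty":0.0127,"tz":0,"jaw":0.4},{"wx":0,"wy":0,"wz":0.174,"tx":-0.002,"ty":0.0127,"tz":0,"jaw":0.4},{"wx":0,"wy":0,"wz":0.174,"tx":-0.002,"ty":0.0127,"tz":0,"jaw":0.4},{"wx":0,"wy":0,"wz":0.174,"tx":-0.002,"ty":0.0127,"tz":0,"jaw":0.4},{"wx":0,"wy":0,"wz":0.174,"tx":-0.002,"ty":0.0127,"tz":0,"jaw":0.4},{"wx":0,"wy":0,"wz":0.174,"tx":-0.002,"ty":0.0127,"tz":0,"jaw":0.4},{"wx":0,"wy":0,"wz":0.174,"tx":-0.002,"ty":0.0127,"tz":0,"jaw":0.4},{"wx":0,"wy":0,"wz":0.174,"tx":-0.002,"ty":0.0127,"tz":0,"jaw":0.4},{"wx":0,"wy":0,"wz":0,"tx":0,"ty":0,"tz":0,"jaw":0.4},{"wx":0,"wy":0,"wz":0,"tx":0,"ty":0,"tz":0,"jaw":0.4}]'

```text
clock: 20.62
eef_pos: [0.4994, 0.0405, 0.1225]
eef_rot: [0.225, -3.133, 0.0]
ft_force: [-0.3, 0.2, 0.4]
opening: 0.055
gripper_force: 0.0
```

```bash
python3 - <<'E'
from h import *
st(); look("w9",targets=["steel_block","cover_grip","bolt_knob"])
E
```

```text
t 20.62 pos [0.4994 0.0405 0.1225] yaw_y 1.714 z [-0. -0. -1.] F [-0.3  0.2  0.4] open 0.055 gf 0.0 j [-0.04  0.41  1.73 -0.    1.   -1.75]
steel_block [([0.5179, -0.0749, 0.0094], 0.56)]
cover_grip [([0.4965, 0.0419, 0.0607], 0.76)]
bolt_knob [([0.4768, 0.1109, 0.0776], 0.68)]
```

Aligned with the grip bar. Lowering to reported z 0.029 and closing on it.

Emit:
arm_command --targets '[{"wx":0,"wy":0,"wz":0,"tx":0,"ty":0,"tz":-0.04,"jaw":0.4},{"wx":0,"wy":0,"wz":0,"tx":0,"ty":0,"tz":-0.03,"jaw":0.4},{"wx":0,"wy":0,"wz":0,"tx":0,"ty":0,"tz":-0.017,"jaw":0.4},{"wx":0,"wy":0,"wz":0,"tx":0,"ty":0,"tz":-0.006,"jaw":0.4},{"wx":0,"wy":0,"wz":0,"tx":0,"ty":0,"tz":0,"jaw":1},{"wx":0,"wy":0,"wz":0,"tx":0,"ty":0,"tz":0,"jaw":1},{"wx":0,"wy":0,"wz":0,"tx":0,"ty":0,"tz":0,"jaw":1},{"wx":0,"wy":0,"wz":0,"tx":0,"ty":0,"tz":0,"jaw":1},{"wx":0,"wy":0,"wz":0,"tx":0,"ty":0,"tz":0,"jaw":1},{"wx":0,"wy":0,"wz":0,"tx":0,"ty":0,"tz":0,"jaw":1}]' --force 25

```text
clock: 22.08
eef_pos: [0.4995, 0.0408, 0.0299]
eef_rot: [-0.231, 3.133, -0.0]
ft_force: [-1.3, -0.5, 5.5]
opening: 0.0118
gripper_force: 25.0
```

Bar gripped. Sliding the cover shut.

Emit:
arm_command --targets '[{"wx":0,"wy":0,"wz":0,"tx":0.0015,"ty":-0.01,"tz":0,"jaw":1},{"wx":0,"wy":0,"wz":0,"tx":0.0021,"ty":-0.014,"tz":0,"jaw":1},{"wx":0,"wy":0,"wz":0,"tx":0.0021,"ty":-0.014,"tz":0,"jaw":1},{"wx":0,"wy":0,"wz":0,"tx":0.0021,"ty":-0.014,"tz":0,"jaw":1},{"wx":0,"wy":0,"wz":0,"tx":0.0021,"ty":-0.014,"tz":0,"jaw":1},{"wx":0,"wy":0,"wz":0,"tx":0.0021,"ty":-0.014,"tz":0,"jaw":1},{"wx":0,"wy":0,"wz":0,"tx":0.0021,"ty":-0.014,"tz":0,"jaw":1},{"wx":0,"wy":0,"wz":0,"tx":0.0021,"ty":-0.014,"tz":0,"jaw":1},{"wx":0,"wy":0,"wz":0,"tx":0.001,"ty":-0.007,"tz":0,"jaw":1},{"wx":0,"wy":0,"wz":0,"tx":0,"ty":0,"tz":0,"jaw":1},{"wx":0,"wy":0,"wz":0,"tx":0,"ty":0,"tz":0,"jaw":1}]'

```text
clock: 23.45
eef_pos: [0.5168, -0.0746, 0.0299]
eef_rot: [-0.231, 3.133, -0.001]
ft_force: [-0.6, -1.8, 5.5]
opening: 0.0121
gripper_force: 25.0
```

Emit:
arm_command --targets '[{"wx":0,"wy":0,"wz":0,"tx":0.0004,"ty":-0.0025,"tz":0,"jaw":1},{"wx":0,"wy":0,"wz":0,"tx":0,"ty":0,"tz":0,"jaw":1},{"wx":0,"wy":0,"wz":0,"tx":0,"ty":0,"tz":0,"jaw":1}]'

```text
clock: 23.82
eef_pos: [0.517, -0.076, 0.0299]
eef_rot: [-0.231, 3.133, 0.001]
ft_force: [0.4, 8.2, 7.7]
opening: 0.0118
gripper_force: 25.0
```

Emit:
arm_command --targets '[{"wx":0,"wy":0,"wz":0,"tx":0.0002,"ty":-0.0015,"tz":0,"jaw":1},{"wx":0,"wy":0,"wz":0,"tx":0,"ty":0,"tz":0,"jaw":1},{"wx":0,"wy":0,"wz":0,"tx":0,"ty":0,"tz":0,"jaw":1}]'

```text
clock: 24.2
eef_pos: [0.5169, -0.0761, 0.0299]
eef_rot: [0.23, -3.133, -0.005]
ft_force: [0.6, 23.4, 10.4]
opening: 0.0119
gripper_force: 25.0
```

At the stop (23 N, no further motion). Relaxing, releasing and rising.

Emit:
arm_command --targets '[{"wx":0,"wy":0,"wz":0,"tx":-0.0003,"ty":0.002,"tz":0,"jaw":1},{"wx":0,"wy":0,"wz":0,"tx":0,"ty":0,"tz":0,"jaw":0.4},{"wx":0,"wy":0,"wz":0,"tx":0,"ty":0,"tz":0,"jaw":0.4},{"wx":0,"wy":0,"wz":0,"tx":0,"ty":0,"tz":0,"jaw":0.4},{"wx":0,"wy":0,"wz":0,"tx":0,"ty":0,"tz":0,"jaw":0.4},{"wx":0,"wy":0,"wz":0,"tx":0,"ty":0,"tz":0.03,"jaw":0.4},{"wx":0,"wy":0,"wz":0,"tx":0,"ty":0,"tz":0.05,"jaw":0.4},{"wx":0,"wy":0,"wz":0,"tx":0,"ty":0,"tz":0.06,"jaw":0.4},{"wx":0,"wy":0,"wz":0,"tx":0,"ty":0,"tz":0.05,"jaw":0.4},{"wx":0,"wy":0,"wz":0,"tx":0,"ty":0,"tz":0,"jaw":0.4}]'

```text
clock: 25.45
eef_pos: [0.5189, -0.0767, 0.2235]
eef_rot: [-0.231, 3.127, -0.004]
ft_force: [-0.5, -0.0, 0.3]
opening: 0.0546
gripper_force: 0.0
```

```bash
python3 - <<'E'
from h import *
st(); _,p=look("w10",targets=["steel_block","pocket","cover_grip","bolt_knob","gauge_case"])
a=cv2.imread("pics/w2.png"); 
for n in ("scene","top"): look("e"+n,n,["cover_grip","loupe","dial_caliper","eraser"])
E
```

```text
t 25.45 pos [ 0.5189 -0.0767  0.2235] yaw_y 1.718 z [ 0.007 -0.002 -1.   ] F [-0.5 -0.   0.3] open 0.0546 gf 0.0 j [-0.26  0.32  1.55  0.    1.27 -1.98]
steel_block []
pocket [([0.5153, -0.071, 0.0069], 0.88)]
cover_grip [([0.5119, -0.0778, 0.0618], 0.7)]
bolt_knob [([0.4929, -0.0057, 0.0787], 0.84)]
gauge_case [([0.5088, -0.0143, -0.0032], 0.6)]
cover_grip [([0.5204, -0.077, 0.061], 0.96)]
loupe [([0.5825, 0.3906, -0.002], 0.4)]
dial_caliper [([0.6814, -0.1513, 0.0021], 0.7)]
eraser [([0.388, 0.3539, -0.002], 0.68), ([0.52, -0.0758, 0.0596], 0.15)]
cover_grip [([0.5191, -0.0726, 0.0601], 0.55)]
loupe [([0.5774, 0.3932, 0.0029], 0.49)]
dial_caliper []
eraser [([0.3854, 0.3525, -0.0031], 0.41)]
```

```bash
python3 -c "
from cell import sign_off
print(sign_off())"
```

```text
the job is handed in; nothing more can be done
None
```

The gauge block is flat in its pocket with the cover slid to its shut stop, the bolt is left drawn, nothing else on the bench was touched, and the job was handed in after about 26 s of the 72 s allowed.

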